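Tip the ball out of the caddy and park the caddy

ROBOT

A 6-joint arm with a two-finger parallel gripper is mounted at the origin on the work surface. World frame = base frame: x ahead of the robot, y to its left, z up, the work surface at z = 0. Lengths are in mm, angles in rad, forces in N, time in s.
With the tool pointing down it reaches from about 300 to 750 mm from the base axis. Payload 8.5 kg.
Tool frame: the origin (TCP) lies on the centre line of the jaws, within the pads' length; the fingertips stand bot.finger_overhang ahead of it and the grasp point (between the pads) lies 6 mm ahead of it (bot.finger_overhang is the distance from the TCP to the fingertips, in mm); z points along the fingers, y is the line along which they close (so a half turn about z gives the same grasp; the last joint's range is limited). The gripper opens to 85 mm and grips with 20 to 120 N. Pads are 22 mm wide; open, the fingers measure 114 mm over their backs; the gripper's body (76 mm by 85 mm) begins 54 mm behind the grasp point. The pads swing forward as they close: fully open they stand 13 mm farther back than shut.
Start: joints at [-0.215, 0.381, 1.297, -0, 1.464, -0.215], TCP at [549.982, 0.002, 256.322] pointing down, gripper open.
Joint ranges: [-3.11, 3.11], [-0.89, 2.33], [0.22, 2.48], [-1.42, 4.56], [0.17, 2.85], [-2.88, 2.88]. Speed limits (rad/s): [2.39, 2.39, 3.14, 3.14, 3.14, 3.14].

INTERFACE

Orientations are given as a rotation vector (axis times angle).
In Python, from bench import bot, capture, close_job, spotter gives the robot as it stands.
- The arm moves only by the tool drive_tool, never from a script. Its argument "motion" is a list of rows, each an object with "delta_pos": the shift along the tool's x, y, z in mm, a list of three; "turn": the turn about the tool's z in rad; "fingers": the finger opening in mm, from 0 to 85.4. A call has 1 to 20 rows; each row shifts and turns the commanded pose from where the row before left it, along the tool's axes as they then stand; what a row does not reach is not made up. A row lasts 1/12 s, in which the tool goes at most 41.7 mm and 7.16 degrees, less where a joint would pass 70% of its speed; a pose out of reach is approached as far as the arm can. A call is refused whole if a number of a shift passes 41.7 or a number of a turn 0.125, either way. A call with a gripper value outside its range is refused whole. The fingers move at their own pace and stop on an object; "squeeze" is the grip in N (left out, the last holds). Time passes only in rows, so rows that do not move let the fingers close. It gives the time, the measured TCP pose, the force, the opening and the grip force at its end, in the units of the state.
- bot.state(): the state, without advancing time (a new reading comes with each control period).
- capture(name): name is "scene" or "side" or "wrist"; returns a dict with "frame" (420x560x3 uint8, blue, green, red), "fx", "fy", "cx", "cy" (pixels), "R" (3x3) and "t" (3): a world point X has camera coordinates R X + t; the wrist camera has in their place "mount" (4x4, takes a point from camera to tool coordinates, whose origin is the TCP and whose axes are the flange's). Camera axes: x right, y down, z forward; pixel columns grow to the right and rows downward; lengths in mm; the calibration is good to about 2 mm. A picture is of the moment at which its call begins: read the wrist's pose just before it. There is no depth.
- close_job(): hands the job in; it is judged then, once.
Trained networks look in a picture, given as the dict that the camera call returned (one of the last four; its "shot" number tells which), for a name from the list of things; names that differ only in an ending like _2 or _b are one class to them, and where a whole thing is asked for, a point or a joint stands for the part that bears it (a point fixed in the world has none). Each returns a list of dicts, best first, with "conf" (0 to 1); they miss things now and then, are a little off and sometimes report something else, mostly with a low value. They report only what shows in the picture. A call takes as long as a camera call. They do not tell look-alikes from the thing itself.
- spotter.look_for(label, picture): "point" ([x, y, z] in mm, in world coordinates, good to about 4 mm: the middle of the surface that is visible of it).
- spotter.trace(label, picture): "pixels" (420x560 bool, what is visible of it).
The state is a dict: "time": time; "joint_pos": joint angles; "qvel": joint speeds; "effort": joint torques, N m; "tool_pos": TCP position; "orientation": TCP orientation; "wrist_force": force on the tool from outside, world axes, zero at the start; "torque": the same for the moment, N m; "grip_width": finger opening in mm; "grasp_force": force on a finger pad.
Only numpy, scipy, OpenCV 4.12 (cv2) and the standard library are available. Lean on these libraries where they do the work, as an engineer would, in place of code of your own. Each camera call takes 0.05 s, during which the arm holds its last target. There are 200 camera calls.

TASK

Carry the grey caddy by its handle to the slatted wooden crate and, over the crate, tip it open end down to about 40 degrees so that the wooden ball rolls out into the crate; hold it so for about a second once the ball is out. Bring the caddy level again and stand it, empty, flat inside the rim of the low parking tray, either way round, and let go. Never touch the ball, let it fall on the bench, turn the caddy over, or disturb the jerrycan, flower pot, tin and bottle.

Things in the scene. Friction and masses are not known exactly. Their poses are not given: they have to be found in the camera images.
- caddy: Loose grey plastic carry caddy, 180 long (its x) x 100 wide (its y), about 0.28 kg, in one of three places, turned up to 1.2 rad. Origin: centre of its underside; z up. Floor 5 thick, side walls 50 high, 5 thick; back (+x end) 55 high; front end (-x) open. Over the middle a wooden slab handle along y, on side uprights 30 wide in x.
- caddy_rib (a point): Top middle of a rib across the caddy's floor, 5 above the floor, 27 to the +x side of the caddy's middle. It keeps the ball against the back until the caddy is tipped front-down by more than about 32 degrees.
- caddy_grip (a point): Centre of the caddy's handle slab (16 thick in x, 100 long in y, 36 high), 118 above the underside; grasp here across the 16 mm thickness (along the caddy's x).
- caddy_lip (a point): Middle of the open front edge of the caddy's floor, 90 towards -x from the caddy's middle, 5 above the underside.
- ball: Plain wooden ball, diameter 68, about 0.15 kg, origin at its centre; it starts in the back of the caddy behind the rib.
- crate: Square slatted wooden crate, open on top, 180 x 180 x 110 high, walls 7, fixed. Origin: centre of its underside, axes along its sides.
- tray: Low parking tray of plywood with a dark wood rim, fixed, 228 (its x) x 148 (its y); floor 8 above the bench; inside 204 x 124; rim top 23 above the bench. Origin: centre of its underside. The caddy lies with its length along the tray's x, either way round.
- jerrycan: White plastic jerrycan, 100 (x) x 65 (y), 210 high with its handle, loose bystander. Origin: centre of the underside.
- pot: Open round terracotta flower pot, about 110 across and 110 high, loose bystander (not where the ball goes). Origin: centre of the underside.
- tin: Steel tin, 96 across, 125 high, loose bystander. Origin: centre of the underside.
- flask: Brown glass bottle with black cap, 72 across, 210 high, loose bystander. Origin: centre of the underside.
Things that resemble listed ones, but are neither listed nor needed, are in the scene too. Leave any green or orange look-alike of the caddy alone.

How it is judged:
By the outcome, as a careful person would: the job done as asked, in the order asked, and still so for the second after the job is handed in, with the robot touching nothing.
It also fails if it takes over 64 s, if anything falls off the work surface, if the arm or the gripper's body presses on something with over 40 N, if the wrist force passes 120 N, or if a joint passes its speed limit or range.

## Working session

There is one attempt and no reset: what is moved stays moved. The work goes in short steps, Python scripts to look and compute and a tool call to move; the robot and the scene stay as the last step left them, time stands still between calls to the robot, and variables do not carry over. Pictures are saved under pics/ and viewed, at most 10 in all, crops included, and the job is handed in when it is done.

Besides the shell and the picture viewer there is one more tool, called after "Call:" by a JSON object that holds its "op" and its "data", one argument or row to a line. drive_tool: Moves the arm, as the interface text tells. Its arguments: {"type":"object","properties":{"motion":{"type":"array"},"squeeze":{"type":"number"}},"required":["motion"]}

```bash
mkdir -p pics; ls; python3 - <<'E'
from bench import bot,capture,spotter
import cv2,numpy as np
print(bot.state(),bot.finger_overhang)
for c in("scene","side"):
    p=capture(c);cv2.imwrite(f"pics/{c}0.png",p["frame"])
    print(c,p["fx"],p["cx"],p["cy"],np.round(p["R"],3).tolist(),np.round(p["t"],1))
    for n in("caddy","caddy_grip","caddy_lip","ball","crate","tray","jerrycan","pot","tin","flask"):
        print(n,[(np.round(d["point"]).tolist(),round(d["conf"],2)) for d in spotter.look_for(n,p)][:4])
E
```

```text
pics
{'time': 0.0, 'joint_pos': array([-2.15320549e-01,  3.81215540e-01,  1.29825814e+00, -1.27897257e-05,
        1.46365198e+00, -2.15299295e-01]), 'qvel': array([ 1.20201763e-03,  3.92917340e-05,  1.97524969e-04, -1.09900410e-03,
       -7.67261529e-04, -1.68316339e-03]), 'effort': array([-1.00240642e-03, -4.48466885e+01, -2.31285810e+01, -2.87182611e-04,
        4.73836102e-03,  1.77242771e-05]), 'tool_pos': array([5.49733161e+02, 4.16968871e-02, 2.55702159e+02]), 'orientation': array([-2.22055562e+00, -2.22051149e+00,  1.31591574e-03]), 'wrist_force': array([-0.00987939, -0.15978531, -0.37813095]), 'torque': array([-0.01618456,  0.01863251,  0.01207408]), 'grasp_force': 0.0, 'grip_width': 85.43456442032887} 25.0
scene 471.54781653862665 277.6447281489546 209.60898899355658 [[0.446, 0.895, 0.016], [0.737, -0.357, -0.573], [-0.508, 0.267, -0.819]] [-195.9 -278.5 1731.8]
caddy [([232.0, 356.0, 42.0], 0.95), ([431.0, 156.0, 128.0], 0.71), ([606.0, -9.0, 42.0], 0.6), ([191.0, -304.0, 30.0], 0.57)]
caddy_grip [([605.0, -11.0, 33.0], 0.95), ([190.0, -302.0, 35.0], 0.95), ([229.0, 354.0
[... 515 characters left out ...]
28], [0.404, 0.605, -0.686]] [-392.5  246.5 1014.5]
caddy [([195.0, 291.0, 35.0], 0.78), ([182.0, -296.0, 22.0], 0.71), ([580.0, -6.0, 36.0], 0.56)]
caddy_grip [([575.0, -8.0, 31.0], 0.85), ([180.0, -297.0, 21.0], 0.69), ([198.0, 293.0, 30.0], 0.6)]
caddy_lip [([182.0, -301.0, 22.0], 0.81), ([199.0, 294.0, 31.0], 0.8), ([579.0, -9.0, 37.0], 0.72)]
ball [([608.0, -56.0, 63.0], 0.59), ([715.0, 215.0, 60.0], 0.25)]
crate [([477.0, 384.0, 71.0], 0.76)]
tray [([464.0, -385.0, 12.0], 0.58)]
jerrycan [([381.0, 129.0, 124.0], 0.84), ([477.0, 382.0, 70.0], 0.53), ([388.0, -149.0, 82.0], 0.3)]
pot [([390.0, -147.0, 82.0], 0.94)]
tin [([693.0, -235.0, 102.0], 0.83)]
flask [([719.0, 214.0, 61.0], 0.66)]
```

View pics/scene0.png

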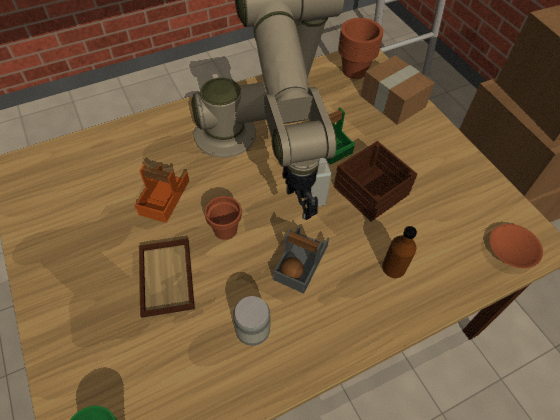

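View pics/side0.png

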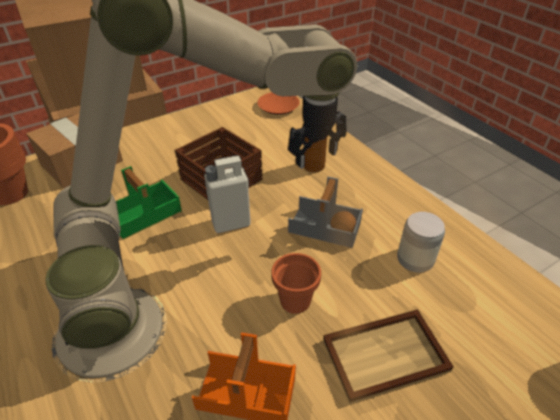

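Scene picture: the grey caddy is at about (300,258), with the ball at (291,270), the crate at (375,180) and the tray at (166,276). The caddy's front faces up and to the right. The tool can't be tilted, so I'll tip the caddy by resting its rear underside on the crate rim and letting the finger opening limit how far it tilts. First I'll fit poses by matching silhouettes.

```bash
cat > h.py <<'E'
import numpy as np,cv2
from scipy.optimize import minimize
def box(x0,x1,y0,y1,z0,z1): return np.array([[x,y,z] for x in(x0,x1) for y in(y0,y1) for z in(z0,z1)],float)
M={"caddy":[box(-90,90,-50,50,0,5),box(-90,90,45,50,0,50),box(-90,90,-50,-45,0,50),box(85,90,-50,50,0,55),
  box(-8,8,-50,50,100,136),box(-15,15,45,50,0,136),box(-15,15,-50,-45,0,136)],
 "crate":[box(-90,90,-90,90,0,110)],"tray":[box(-114,114,-74,74,0,23)],
 "jerrycan":[box(-50,50,-32,32,0,180)]}
def proj(c,P): q=P@c["R"].T+c["t"]; return np.c_[c["fx"]*q[:,0]/q[:,2]+c["cx"],c["fy"]*q[:,1]/q[:,2]+c["cy"]]
def world(p,B): a=p[2];c,s=np.cos(a),np.sin(a);return B@np.array([[c,s,0],[-s,c,0],[0,0,1]])+[p[0],p[1],p[3] if len(p)>3 else 0]
def render(c,n,p,S=4):
    m=np.zeros((420*S,560*S),np.uint8)
    for B in M[n]: cv2.fillConvexPoly(m,cv2.convexHull(np.round(proj(c,world(p,B))*S).astype(np.int32)),255)
    return cv2.resize(m,(560,420),interpolation=cv2.INTER_AREA)/255.
def fit(n,views,p0):
    def f(p): return sum(1-np.minimum(r:=render(c,n,p),m).sum()/np.maximum(r,m).sum() for c,m in views)
    best=None
    for da in(-.3,0,.3):
        s=np.array(p0)+[0,0,da]
        r=minimize(f,s,method="Nelder-Mead",options=dict(initial_simplex=[s,s+[20,0,0],s+[0,20,0],s+[0,0,.2]],xatol=.1,fatol=1e-4))
        if best is None or r.fun<best.fun: best=r
    return best
def pick(sp,n,c,p):
    u=proj(c,world(p,np.array([[0,0,30.]])))[0]
    d=sp.trace(n,c); k=[(np.hypot(*(np.argwhere(t["pixels"]).mean(0)[::-1]-u)),i) for i,t in enumerate(d)]
    if not k or min(k)[0]>35: return None
    return d[min(k)[1]]["pixels"].astype(float)
E
python3 - <<'E'
from h import *
from bench import capture,spotter
V={"scene":capture("scene"),"side":capture("side")}
tiles={k:v["frame"].copy() for k,v in V.items()}
for n,p0 in (("caddy",(595,-8,-.9)),("crate",(460,370,0)),("tray",(468,-384,.1)),("jerrycan",(405,140,0))):
    vw=[]
    for k,c in V.items():
        m=pick(spotter,n,c,p0)
        if m is None: print(n,k,"none");continue
        if n=="caddy":
            b=pick(spotter,"ball",c,p0)
            if b is not None: m=np.maximum(m,b)
            m=cv2.morphologyEx(m,cv2.MORPH_CLOSE,np.ones((3,3)))
        vw.append((c,m))
    for w in ([vw] if len(vw)<2 else [vw,vw[:1],vw[1:]]):
        r=fit(n,w,p0);print(n,len(w),r.x.round(3),round(r.fun,3))
        if w is vw: best=r.x
    for k,c in V.items():
        for B in M[n]:
            W=proj(c,world(best,B))
            for i in range(8):
                for b in(1,2,4):
                    if not i&b: cv2.line(tiles[k],*(tuple(int(round(v*16)) for v in W[j]) for j in(i,i|b)),(255,255,0),1,cv2.LINE_AA,4)
def cr(k,x,y): return cv2.resize(tiles[k][y:y+100,x:x+133],(400,300),interpolation=cv2.INTER_CUBIC)
cv2.imwrite("pics/ov.png",np.vstack([np.hstack([cr("scene",235,210),cr("side",265,160)]),np.hstack([cr("scene",310,130),cr("scene",100,228)])]))
E
```

```text
caddy 2 [ 5.95465e+02 -3.03000e-01 -8.96000e-01] 0.098
caddy 1 [595.01    0.843  -0.905] 0.045
caddy 1 [594.63   -2.501  -0.894] 0.042
crate 2 [4.56138e+02 3.43135e+02 1.99000e-01] 0.367
crate 1 [4.57000e+02 3.43827e+02 2.09000e-01] 0.021
crate 1 [4.54151e+02 3.40151e+02 1.91000e-01] 0.341
tray 2 [ 4.67390e+02 -3.83527e+02 -2.84000e-01] 0.064
tray 1 [ 4.67982e+02 -3.81075e+02 -2.77000e-01] 0.025
tray 1 [ 4.66575e+02 -3.84392e+02 -2.78000e-01] 0.014
jerrycan 2 [396.178 167.462  -0.581] 0.637
jerrycan 1 [404.01  167.988  -0.635] 0.525
jerrycan 1 [ 3.89095e+02  1.60456e+02 -2.84000e-01] 0.07
```

View pics/ov.png

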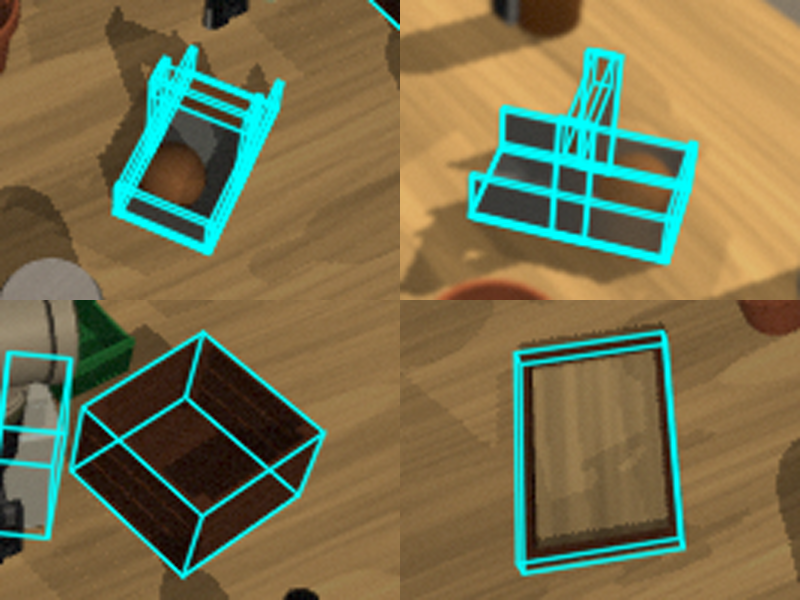

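Scene overlay: the wireframes sit on the caddy, crate and tray to within a pixel or two, with the back on the ball side. Poses are caddy (595,-1,-0.90), crate (457,343,0.205) and tray (467,-383,-0.28).

Call:
{"op": "drive_tool", "data": {
  "motion": [
    {"delta_pos": [0,15,0],"turn": 0,"fingers": 85},
    {"delta_pos": [-1,30,0],"turn": 0,"fingers": 85},
    {"delta_pos": [0,0,0],"turn": 0.1,"fingers": 85},
    {"delta_pos": [0,0,0],"turn": 0.1,"fingers": 85},
    {"delta_pos": [0,0,0],"turn": 0.1,"fingers": 85},
    {"delta_pos": [0,0,0],"turn": 0.1,"fingers": 85},
    {"delta_pos": [0,0,0],"turn": 0.1,"fingers": 85},
    {"delta_pos": [0,0,0],"turn": 0.1,"fingers": 85},
    {"delta_pos": [0,0,0],"turn": 0.1,"fingers": 85},
    {"delta_pos": [0,0,0],"turn": 0.1,"fingers": 85},
    {"delta_pos": [0,0,0],"turn": 0.1,"fingers": 85},
    {"delta_pos": [0,0,0],"turn": 0,"fingers": 85}
  ],
  "squeeze": 50
}}

```text
time: 2.7
tool_pos: [595.0, -1.0, 256.3]
orientation: [-2.968, -1.029, 0.0]
wrist_force: [-0.0, 0.4, -0.2]
grip_width: 84.8
grasp_force: 0.0
```

```bash
cat > g.py <<'E'
import numpy as np
from scipy.spatial.transform import Rotation as Ro
from bench import bot
def go(x,y,z,yaw):
    s=bot.state();R=Ro.from_rotvec(s["orientation"]).as_matrix();cur=np.arctan2(R[1,1],R[0,1])
    print("t",round(s["time"],2),"tcp",s["tool_pos"].round(1),"yaw",round(cur,3),"tilt",round(float(np.arccos(-R[2,2])),3),"F",s["wrist_force"].round(1),"w",round(s["grip_width"],1),"gf",round(s["grasp_force"],1))
    print("delta tool",(R.T@(np.array([x,y,z])-s["tool_pos"])).round(1),"turn",round(cur-yaw,3))
E
python3 -c "
from g import *
go(595,-1,126,-.9)"
```

```text
t 2.7 tcp [595.   -1.  256.3] yaw -0.903 tilt 0.0 F [-0.   0.4 -0.2] w 84.8 gf 0.0
delta tool [  0.    0.  130.3] turn -0.003
```

Call:
{"op": "drive_tool", "data": {
  "motion": [
    {"delta_pos": [0,0,20],"turn": 0,"fingers": 85},
    {"delta_pos": [0,0,20],"turn": 0,"fingers": 85},
    {"delta_pos": [0,0,20],"turn": 0,"fingers": 85},
    {"delta_pos": [0,0,20],"turn": 0,"fingers": 85},
    {"delta_pos": [0,0,20],"turn": 0,"fingers": 85},
    {"delta_pos": [0,0,15],"turn": 0,"fingers": 60},
    {"delta_pos": [0,0,15],"turn": 0,"fingers": 40},
    {"delta_pos": [0,0,0],"turn": 0,"fingers": 25},
    {"delta_pos": [0,0,0],"turn": 0,"fingers": 18},
    {"delta_pos": [0,0,0],"turn": 0,"fingers": 10},
    {"delta_pos": [0,0,0],"turn": 0,"fingers": 5},
    {"delta_pos": [0,0,0],"turn": 0,"fingers": 5},
    {"delta_pos": [0,0,0],"turn": 0,"fingers": 5}
  ],
  "squeeze": 50
}}

```text
time: 3.78
tool_pos: [595.4, -0.8, 127.4]
orientation: [2.966, 1.035, 0.003]
wrist_force: [-0.3, 2.7, 4.2]
grip_width: 15.4
grasp_force: 53.6
```

Call:
{"op": "drive_tool", "data": {
  "motion": [
    {"delta_pos": [0,0,-5],"turn": 0,"fingers": 5},
    {"delta_pos": [0,0,-10],"turn": 0,"fingers": 5},
    {"delta_pos": [0,0,-16],"turn": 0,"fingers": 5},
    {"delta_pos": [0,0,-20],"turn": 0,"fingers": 5},
    {"delta_pos": [0,0,-20],"turn": 0,"fingers": 5},
    {"delta_pos": [0,0,-20],"turn": 0,"fingers": 5},
    {"delta_pos": [0,0,-20],"turn": 0,"fingers": 5},
    {"delta_pos": [0,0,-20],"turn": 0,"fingers": 5},
    {"delta_pos": [0,0,-20],"turn": 0,"fingers": 5},
    {"delta_pos": [0,0,-20],"turn": 0,"fingers": 5},
    {"delta_pos": [0,0,-14],"turn": 0,"fingers": 5},
    {"delta_pos": [0,0,-10],"turn": 0,"fingers": 5},
    {"delta_pos": [0,0,-5],"turn": 0,"fingers": 5},
    {"delta_pos": [0,0,0],"turn": 0,"fingers": 5},
    {"delta_pos": [0,0,0],"turn": 0,"fingers": 5}
  ],
  "squeeze": 60
}}

```text
time: 5.03
tool_pos: [594.7, -1.0, 325.9]
orientation: [-2.966, -1.034, 0.002]
wrist_force: [-0.3, 0.8, -4.8]
grip_width: 15.3
grasp_force: 58.7
```

```bash
cat >> g.py <<'E'
def shot(f,k="scene",crop=None):
    import cv2
    from bench import capture
    a=[]
    for c in ("scene","side"):
        a.append(capture(c)["frame"])
    if crop: a=[cv2.resize(i[y:y+150,x:x+200],(400,300),interpolation=cv2.INTER_CUBIC) for i,(x,y) in zip(a,crop)]
    cv2.imwrite("pics/"+f,np.hstack(a) if crop else cv2.resize(np.hstack(a),(800,300)))
E
python3 -c "
from g import *
shot('lift.png',crop=[(210,130),(230,60)])
go(595,-1,300,.205)"
```

```text
t 5.13 tcp [594.7  -1.  325.3] yaw -0.9 tilt 0.002 F [ 0.1 -0.4 -5.2] w 15.3 gf 58.7
delta tool [ 0.3  0.2 25.3] turn -1.105
```

View pics/lift.png

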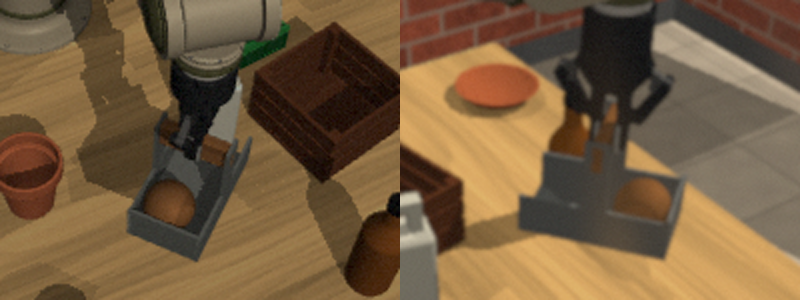

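Lifted level, with the ball in the back (left crop at (168,200)). Next I'll turn it and carry it across.

Call:
{"op": "drive_tool", "data": {
  "motion": [
    {"delta_pos": [0,0,0],"turn": -0.04,"fingers": 5},
    {"delta_pos": [0,0,0],"turn": -0.08,"fingers": 5},
    {"delta_pos": [0,0,0],"turn": -0.1,"fingers": 5},
    {"delta_pos": [0,0,0],"turn": -0.1,"fingers": 5},
    {"delta_pos": [0,0,0],"turn": -0.1,"fingers": 5},
    {"delta_pos": [0,0,0],"turn": -0.1,"fingers": 5},
    {"delta_pos": [0,0,0],"turn": -0.1,"fingers": 5},
    {"delta_pos": [0,0,0],"turn": -0.1,"fingers": 5},
    {"delta_pos": [0,0,0],"turn": -0.1,"fingers": 5},
    {"delta_pos": [0,0,0],"turn": -0.1,"fingers": 5},
    {"delta_pos": [0,0,0],"turn": -0.1,"fingers": 5},
    {"delta_pos": [0,0,0],"turn": -0.06,"fingers": 5},
    {"delta_pos": [0,0,0],"turn": -0.025,"fingers": 5},
    {"delta_pos": [0,0,0],"turn": 0,"fingers": 5}
  ]
}}

```text
time: 6.3
tool_pos: [594.8, -1.0, 325.7]
orientation: [-1.982, -2.436, 0.001]
wrist_force: [0.5, 0.1, -5.5]
grip_width: 15.2
grasp_force: 58.7
```

```bash
python3 -c "
from g import *
go(504,353,260,.205)"
```

```text
t 6.3 tcp [594.8  -1.  325.7] yaw 0.205 tilt 0.001 F [ 0.5  0.1 -5.5] w 15.2 gf 58.7
delta tool [365.1 -16.8  65.9] turn -0.0
```

Call:
{"op": "drive_tool", "data": {
  "motion": [
    {"delta_pos": [6,-1,0],"turn": 0,"fingers": 5},
    {"delta_pos": [12,-1,0],"turn": 0,"fingers": 5},
    {"delta_pos": [18,-1,0],"turn": 0,"fingers": 5},
    {"delta_pos": [24,-1,0],"turn": 0,"fingers": 5},
    {"delta_pos": [24,-1,0],"turn": 0,"fingers": 5},
    {"delta_pos": [24,-1,0],"turn": 0,"fingers": 5},
    {"delta_pos": [24,-1,0],"turn": 0,"fingers": 5},
    {"delta_pos": [24,-1,0],"turn": 0,"fingers": 5},
    {"delta_pos": [24,-1,0],"turn": 0,"fingers": 5},
    {"delta_pos": [24,-1,0],"turn": 0,"fingers": 5},
    {"delta_pos": [24,-1,0],"turn": 0,"fingers": 5},
    {"delta_pos": [24,-1,0],"turn": 0,"fingers": 5},
    {"delta_pos": [24,-1,0],"turn": 0,"fingers": 5},
    {"delta_pos": [24,-1,0],"turn": 0,"fingers": 5},
    {"delta_pos": [24,-1,0],"turn": 0,"fingers": 5},
    {"delta_pos": [18,-1,0],"turn": 0,"fingers": 5},
    {"delta_pos": [12,-1,0],"turn": 0,"fingers": 5},
    {"delta_pos": [8,0,0],"turn": 0,"fingers": 5},
    {"delta_pos": [3,0,0],"turn": 0,"fingers": 5},
    {"delta_pos": [0,0,0],"turn": 0,"fingers": 5}
  ]
}}

```text
time: 7.97
tool_pos: [503.9, 353.1, 326.2]
orientation: [1.982, 2.437, -0.0]
wrist_force: [0.4, -0.7, -4.9]
grip_width: 15.6
grasp_force: 58.7
```

```bash
python3 - <<'E'
from g import *; from h import *
from bench import capture,spotter
go(504,353,240,.205)
c=capture("scene");s=capture("side")
vw=[]
for v in(c,s):
    m=pick(spotter,"crate",v,(457,343,.2)); print(None if m is None else m.sum())
# fit caddy in hand (fixed z) 
zz=bot.state()["tool_pos"][2]-126.5
import h
w0=h.world
h.world=lambda p,B:w0([*p[:3],zz],B)
for v in(c,s):
    m=pick(spotter,"caddy",v,(504,353,.205))
    if m is not None:
        b=pick(spotter,"ball",v,(504,353,.205))
        if b is not None:m=np.maximum(m,b)
        r=fit("caddy",[(v,m)],(504,353,.205));print(r.x.round(3),r.fun)
E
```

```text
t 7.97 tcp [503.9 353.1 326.2] yaw 0.205 tilt 0.0 F [ 0.4 -0.7 -4.9] w 15.6 gf 58.7
delta tool [-0.2  0.1 86.2] turn 0.0
2932.0
3198.0
[5.06701e+02 3.52145e+02 1.93000e-01] 0.10185464459544968
[5.02996e+02 3.47286e+02 1.93000e-01] 0.10966582648786827
```

Call:
{"op": "drive_tool", "data": {
  "motion": [
    {"delta_pos": [0,0,6],"turn": 0,"fingers": 5},
    {"delta_pos": [0,0,12],"turn": 0,"fingers": 5},
    {"delta_pos": [0,0,16],"turn": 0,"fingers": 5},
    {"delta_pos": [0,0,16],"turn": 0,"fingers": 5},
    {"delta_pos": [0,0,14],"turn": 0,"fingers": 5},
    {"delta_pos": [0,0,10],"turn": 0,"fingers": 5},
    {"delta_pos": [0,0,6],"turn": 0,"fingers": 5},
    {"delta_pos": [0,0,4],"turn": 0,"fingers": 5},
    {"delta_pos": [0,0,2],"turn": 0,"fingers": 5},
    {"delta_pos": [0,0,1],"turn": 0,"fingers": 5},
    {"delta_pos": [0,0,0.5],"turn": 0,"fingers": 5},
    {"delta_pos": [0,0,0],"turn": 0,"fingers": 5}
  ]
}}

```text
time: 9.37
tool_pos: [504.2, 353.0, 239.3]
orientation: [1.982, 2.437, 0.001]
wrist_force: [0.2, -0.5, -5.3]
grip_width: 15.0
grasp_force: 58.8
```

Call:
{"op": "drive_tool", "data": {
  "motion": [
    {"delta_pos": [0,0,1],"turn": 0,"fingers": 5},
    {"delta_pos": [0,0,1],"turn": 0,"fingers": 5},
    {"delta_pos": [0,0,1],"turn": 0,"fingers": 5},
    {"delta_pos": [0,0,0],"turn": 0,"fingers": 5}
  ]
}}

```text
time: 9.7
tool_pos: [504.1, 352.9, 237.4]
orientation: [1.982, 2.436, 0.003]
wrist_force: [-2.8, -2.4, 5.1]
grip_width: 15.2
grasp_force: 60.1
```

Call:
{"op": "drive_tool", "data": {
  "motion": [
    {"delta_pos": [0,0,0],"turn": 0,"fingers": 17},
    {"delta_pos": [0,-2,0.5],"turn": 0,"fingers": 18},
    {"delta_pos": [0,-3,1],"turn": 0,"fingers": 19},
    {"delta_pos": [0,-3,1],"turn": 0,"fingers": 20},
    {"delta_pos": [0,-3,1],"turn": 0,"fingers": 21},
    {"delta_pos": [0,-3,1],"turn": 0,"fingers": 22},
    {"delta_pos": [0,-3,1],"turn": 0,"fingers": 22},
    {"delta_pos": [0,-3,1],"turn": 0,"fingers": 22},
    {"delta_pos": [0,0,0],"turn": 0,"fingers": 22},
    {"delta_pos": [0,0,0],"turn": 0,"fingers": 22}
  ],
  "squeeze": 20
}}

```text
time: 10.53
tool_pos: [484.3, 348.8, 229.3]
orientation: [1.982, 2.437, -0.0]
wrist_force: [-0.3, -0.5, 0.6]
grip_width: 22.0
grasp_force: 0.3
```

```bash
cat > t.py <<'E'
from g import *; import h; from h import *
from bench import capture,spotter
def tilt(img=None):
    # params: local x along crate +x (from crate centre), local y, z of underside centre, theta front-down
    w0=h.world; Y=.205; ez=Ro.from_euler("z",Y).as_matrix()
    def W(p,B):
        if len(p)==4: return (B@Ro.from_euler("y",-p[3]).as_matrix().T*[-1,1,1]*[-1,1,1]+[p[0],p[1],p[2]])@ez.T+[457,343,0]
        return w0(p,B)
    h.world=W; vw=[]; fr=[]
    for k in("scene","side"):
        c=capture(k); fr.append(c["frame"].copy()); q=bot.state()["tool_pos"]
        m=pick(spotter,"caddy",c,(q[0],q[1],Y,100)); b=spotter.look_for("ball",c)
        print(k,"ball",[(d["point"].round() if hasattr(d["point"],"round") else np.round(d["point"]),round(d["conf"],2)) for d in b[:2]])
        if m is not None:
            bb=pick(spotter,"ball",c,(q[0],q[1],Y,100)); 
            if bb is not None: m=np.maximum(m,bb)
            vw.append((c,m))
    def f(p): return sum(1-np.minimum(r:=render(c,"caddy",p),m).sum()/np.maximum(r,m).sum() for c,m in vw)
    best=None
    for t in(0,.3,.7):
        s=np.array([45,0,110+45*t,t]); r=minimize(f,s,method="Nelder-Mead",options=dict(initial_simplex=s+np.vstack([np.zeros(4),np.diag([15,10,15,.2])]),xatol=.1,fatol=1e-4))
        if best is None or r.fun<best.fun: best=r
    print(len(vw),"x,y,z,theta",best.x.round(2),"deg",np.degrees(best.x[3]).round(1),"err",round(best.fun,3))
    h.world=w0
    if img: cv2.imwrite("pics/"+img,np.hstack([cv2.resize(i[y:y+150,x:x+200],(400,300),interpolation=cv2.INTER_CUBIC) for i,(x,y) in zip(fr,[(290,80),(150,40)])]))
E
python3 -c "
from t import *
go(504,353,240,.205); tilt('t1.png')"
```

```text
t 10.53 tcp [484.3 348.8 229.3] yaw 0.205 tilt 0.0 F [-0.3 -0.5  0.6] w 22.0 gf 0.3
delta tool [  0.1  20.1 -10.7] turn 0.0
scene ball [(array([546., 355., 171.]), 0.67)]
side ball [(array([544., 344., 167.]), 0.51), (array([376., 133., 122.]), 0.16)]
0 x,y,z,theta [ 45.   0. 110.   0.] deg 0.0 err 0.0
```

View pics/t1.png

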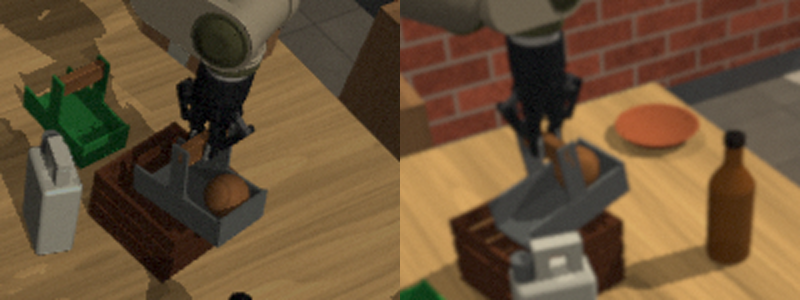

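The left crop shows the caddy hinging front-down on the crate rim, with the ball at (225,195) still held by the rib, so the method works. I'll fix the tilt estimate, then continue.

```bash
sed -i 's/(q\[0\],q\[1\],Y,100)/(40,0,115,.4)/' t.py; python3 -c "
from t import *
tilt()"
```

```text
scene ball [(array([545., 353., 169.]), 0.91)]
side ball [(array([546., 345., 167.]), 0.59)]
2 x,y,z,theta [ 4.9730e+01 -9.0000e-02  1.0164e+02  1.7000e-01] deg 9.5 err 0.275
```

Call:
{"op": "drive_tool", "data": {
  "motion": [
    {"delta_pos": [0,-3,1.5],"turn": 0,"fingers": 23},
    {"delta_pos": [0,-3,2],"turn": 0,"fingers": 24},
    {"delta_pos": [0,-3,2],"turn": 0,"fingers": 25},
    {"delta_pos": [0,-3,2],"turn": 0,"fingers": 26},
    {"delta_pos": [0,-3,2],"turn": 0,"fingers": 27},
    {"delta_pos": [0,-3,2],"turn": 0,"fingers": 28},
    {"delta_pos": [0,-3,2],"turn": 0,"fingers": 28},
    {"delta_pos": [0,-3,2],"turn": 0,"fingers": 28},
    {"delta_pos": [0,0,0],"turn": 0,"fingers": 28},
    {"delta_pos": [0,0,0],"turn": 0,"fingers": 28}
  ]
}}

```text
time: 12.07
tool_pos: [461.0, 344.0, 214.0]
orientation: [1.982, 2.437, 0.001]
wrist_force: [-1.7, -1.1, 0.7]
grip_width: 28.0
grasp_force: 4.3
```

```bash
python3 -c "
from t import *
tilt('t2.png')"
```

```text
scene ball [(array([532., 353., 172.]), 0.88)]
side ball []
2 x,y,z,theta [51.43  0.28 93.72  0.41] deg 23.3 err 0.376
```

View pics/t2.png

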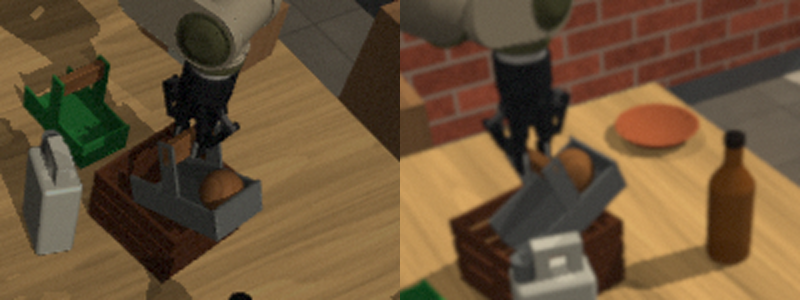

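Call:
{"op": "drive_tool", "data": {
  "motion": [
    {"delta_pos": [0,-3,3],"turn": 0,"fingers": 29},
    {"delta_pos": [0,-3,3],"turn": 0,"fingers": 30},
    {"delta_pos": [0,-3,3],"turn": 0,"fingers": 31},
    {"delta_pos": [0,-3,3],"turn": 0,"fingers": 32},
    {"delta_pos": [0,-3,3],"turn": 0,"fingers": 33},
    {"delta_pos": [0,-3,4],"turn": 0,"fingers": 34},
    {"delta_pos": [0,-3,4],"turn": 0,"fingers": 35},
    {"delta_pos": [0,-3,4],"turn": 0,"fingers": 35.5},
    {"delta_pos": [0,0,0],"turn": 0,"fingers": 35.5},
    {"delta_pos": [0,0,0],"turn": 0,"fingers": 35.5},
    {"delta_pos": [0,0,0],"turn": 0,"fingers": 35.5},
    {"delta_pos": [0,0,0],"turn": 0,"fingers": 35.5}
  ]
}}

```text
time: 13.47
tool_pos: [437.4, 339.1, 187.1]
orientation: [-1.982, -2.437, -0.0]
wrist_force: [-3.7, 0.1, 1.3]
grip_width: 35.1
grasp_force: 1.8
```

```bash
python3 -c "
from t import *
tilt('t3.png')"
```

```text
scene ball [(array([404., 324.,  61.]), 0.5), (array([744., 227., 126.]), 0.3)]
side ball []
2 x,y,z,theta [55.96  0.17 86.32  0.67] deg 38.4 err 0.446
```

View pics/t3.png

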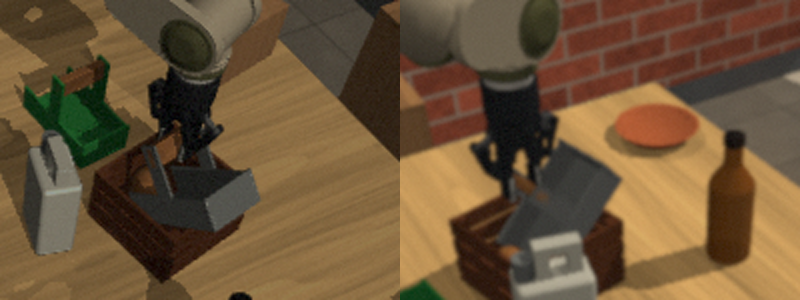

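The left crop shows the ball in the crate against the far wall (about (145,185)), and the caddy tipped to about 38–40°. Holding.

Call:
{"op": "drive_tool", "data": {
  "motion": [
    {"delta_pos": [0,0,0],"turn": 0,"fingers": 35.5},
    {"delta_pos": [0,0,0],"turn": 0,"fingers": 35.5},
    {"delta_pos": [0,0,0],"turn": 0,"fingers": 35.5},
    {"delta_pos": [0,0,0],"turn": 0,"fingers": 35.5},
    {"delta_pos": [0,0,0],"turn": 0,"fingers": 35.5},
    {"delta_pos": [0,0,0],"turn": 0,"fingers": 35.5},
    {"delta_pos": [0,0,0],"turn": 0,"fingers": 35.5},
    {"delta_pos": [0,0,0],"turn": 0,"fingers": 35.5},
    {"delta_pos": [0,0,0],"turn": 0,"fingers": 35.5},
    {"delta_pos": [0,0,0],"turn": 0,"fingers": 35.5},
    {"delta_pos": [0,0,0],"turn": 0,"fingers": 35.5},
    {"delta_pos": [0,0,0],"turn": 0,"fingers": 35.5},
    {"delta_pos": [0,0,0],"turn": 0,"fingers": 35.5},
    {"delta_pos": [0,0,0],"turn": 0,"fingers": 35.5},
    {"delta_pos": [0,0,0],"turn": 0,"fingers": 35.5},
    {"delta_pos": [0,0,0],"turn": 0,"fingers": 35.5}
  ]
}}

```text
time: 15.2
tool_pos: [437.4, 339.0, 186.8]
orientation: [-1.982, -2.437, 0.0]
wrist_force: [-5.3, -1.6, 2.1]
grip_width: 35.4
grasp_force: 2.5
```

```bash
python3 -c "
from t import *
tilt()
go(504,353,238,.205)"
```

```text
scene ball [(array([406., 321.,  61.]), 0.6)]
side ball [(array([397., 327.,  72.]), 0.55)]
2 x,y,z,theta [55.85 -1.99 87.76  0.67] deg 38.6 err 0.512
t 15.6 tcp [437.4 339.  186.8] yaw 0.205 tilt 0.0 F [-4.8 -0.7  2.4] w 35.5 gf 2.5
delta tool [  0.1  68.  -51.2] turn -0.0
```

Call:
{"op": "drive_tool", "data": {
  "motion": [
    {"delta_pos": [0,3,-4],"turn": 0,"fingers": 35},
    {"delta_pos": [0,4,-4],"turn": 0,"fingers": 34},
    {"delta_pos": [0,4,-4],"turn": 0,"fingers": 33},
    {"delta_pos": [0,4,-4],"turn": 0,"fingers": 32},
    {"delta_pos": [0,4,-4],"turn": 0,"fingers": 31},
    {"delta_pos": [0,4,-4],"turn": 0,"fingers": 30},
    {"delta_pos": [0,4,-3],"turn": 0,"fingers": 29},
    {"delta_pos": [0,4,-3],"turn": 0,"fingers": 27.5},
    {"delta_pos": [0,4,-3],"turn": 0,"fingers": 26},
    {"delta_pos": [0,4,-3],"turn": 0,"fingers": 24.5},
    {"delta_pos": [0,4,-2.5],"turn": 0,"fingers": 23},
    {"delta_pos": [0,0,0],"turn": 0,"fingers": 23},
    {"delta_pos": [0,0,0],"turn": 0,"fingers": 23}
  ],
  "squeeze": 40
}}

```text
time: 16.68
tool_pos: [481.9, 348.5, 227.5]
orientation: [1.98, 2.433, 0.012]
wrist_force: [0.5, 0.7, 9.9]
grip_width: 23.9
grasp_force: 38.7
```

```bash
python3 -c "
from t import *
tilt()
go(504,353,238,.205)"
```

```text
scene ball [(array([407., 328.,  87.]), 0.72), (array([516., 348., 150.]), 0.42)]
side ball [(array([405., 331.,  95.]), 0.52)]
2 x,y,z,theta [6.486e+01 3.000e-02 1.021e+02 3.200e-01] deg 18.4 err 0.396
t 17.08 tcp [481.9 348.4 227.5] yaw 0.205 tilt 0.009 F [1.6 0.3 8.7] w 23.7 gf 38.8
delta tool [  0.   22.7 -10.3] turn -0.0
```

```bash
python3 -c "
from t import *
f=[]
for k,(x,y,w,h_) in (('scene',(330,125,100,75)),('side',(170,90,100,75))):
    f.append(cv2.resize(capture(k)['frame'][y:y+h_,x:x+w],(400,300),interpolation=cv2.INTER_CUBIC))
cv2.imwrite('pics/j.png',np.hstack(f))"
```

```text
(no output)
```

View pics/j.png

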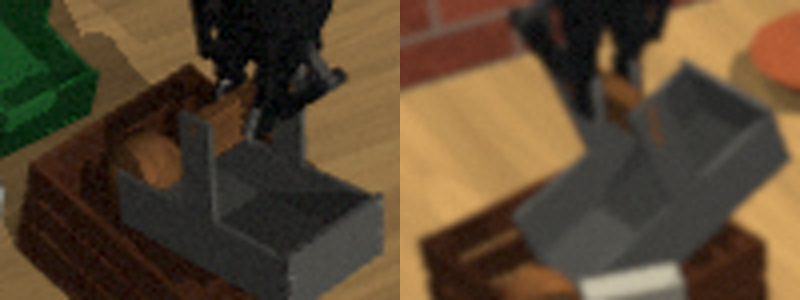

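```bash
python3 -c "
from t import *
V={k:capture(k) for k in('scene','side')}
for k,c in V.items():
    m=max(spotter.trace('ball',c),key=lambda d:d['conf'])['pixels'] if spotter.trace('ball',c) else None
    if m is not None:
        a=np.argwhere(m);print(k,'mask rows',a[:,0].min(),a[:,0].max(),'cols',a[:,1].min(),a[:,1].max())
    for lx,z in((-49,41),(-49,60),(-49,80),(-40,41),(-40,70),(-40,100)):
        q=(Ro.from_euler('z',.205).as_matrix()@[lx,0,0])+[457,343,z]
        d=c['R']@q+c['t'];u=proj(c,q[None])[0];r=c['fx']*34/d[2]
        print(lx,z,'rows',(u[1]-r).round(),(u[1]+r).round(),'cols',(u[0]-r).round(),(u[0]+r).round())
"
```

```text
scene mask rows 296 344 cols 233 269
-49 41 rows 164.0 184.0 cols 353.0 373.0
-49 60 rows 160.0 181.0 cols 353.0 374.0
-49 80 rows 156.0 177.0 cols 354.0 375.0
-40 41 rows 165.0 186.0 cols 354.0 375.0
-40 70 rows 160.0 180.0 cols 356.0 376.0
-40 100 rows 154.0 175.0 cols 357.0 378.0
side mask rows 157 167 cols 196 213
-49 41 rows 164.0 187.0 cols 196.0 219.0
-49 60 rows 158.0 182.0 cols 195.0 218.0
-49 80 rows 153.0 176.0 cols 194.0 218.0
-40 41 rows 162.0 185.0 cols 198.0 221.0
-40 70 rows 154.0 178.0 cols 197.0 220.0
-40 100 rows 146.0 169.0 cols 196.0 219.0
```

Left crop: the ball at (145,160) is out past the lip. The outline puts its centre at z≈65, so it looks wedged between the lip and the far wall. I'll draw the caddy outwards to free it.

Call:
{"op": "drive_tool", "data": {
  "motion": [
    {"delta_pos": [0,2,0],"turn": 0,"fingers": 23},
    {"delta_pos": [0,3,0],"turn": 0,"fingers": 23},
    {"delta_pos": [0,3,0],"turn": 0,"fingers": 23},
    {"delta_pos": [0,3,0],"turn": 0,"fingers": 23},
    {"delta_pos": [0,3,0],"turn": 0,"fingers": 23},
    {"delta_pos": [0,3,0],"turn": 0,"fingers": 23},
    {"delta_pos": [0,3,0],"turn": 0,"fingers": 23},
    {"delta_pos": [0,0,0],"turn": 0,"fingers": 23},
    {"delta_pos": [0,0,0],"turn": 0,"fingers": 23}
  ]
}}

```text
time: 18.23
tool_pos: [499.4, 351.8, 224.7]
orientation: [-1.983, -2.437, 0.001]
wrist_force: [-0.0, -0.7, -0.0]
grip_width: 23.0
grasp_force: 0.2
```

```bash
cat > b.py <<'E'
from t import *
def ballrows():
  for k in('scene','side'):
    c=capture(k)
    for d in spotter.trace('ball',c)[:3]:
        a=np.argwhere(d['pixels']);print(k,round(d['conf'],2),'rows',a[:,0].min(),a[:,0].max(),'cols',a[:,1].min(),a[:,1].max())
E
python3 -c "
from b import *
ballrows();tilt()
go(504,353,238,.205)"
```

```text
scene 0.21 rows 145 206 cols 301 331
side 0.6 rows 163 166 cols 201 207
scene ball [(array([402., 319.,  56.]), 0.49)]
side ball [(array([405., 343.,  77.]), 0.47)]
2 x,y,z,theta [ 66.39  -0.98 104.3    0.19] deg 10.6 err 0.254
t 18.83 tcp [499.1 351.9 225.4] yaw 0.205 tilt 0.0 F [0.7 0.2 0.6] w 23.2 gf 0.2
delta tool [  0.1   5.  -12.6] turn 0.0
```

The ball is free on the crate floor. I'll tip once more from further out, so the hold is clearly done with the ball out.

Call:
{"op": "drive_tool", "data": {
  "motion": [
    {"delta_pos": [0,-4,2],"turn": 0,"fingers": 24},
    {"delta_pos": [0,-4,2],"turn": 0,"fingers": 25},
    {"delta_pos": [0,-4,2],"turn": 0,"fingers": 26},
    {"delta_pos": [0,-4,2],"turn": 0,"fingers": 27},
    {"delta_pos": [0,-4,2],"turn": 0,"fingers": 28},
    {"delta_pos": [0,-4,2],"turn": 0,"fingers": 29},
    {"delta_pos": [0,-4,2],"turn": 0,"fingers": 30},
    {"delta_pos": [0,-4,2],"turn": 0,"fingers": 31},
    {"delta_pos": [0,-4,3],"turn": 0,"fingers": 32},
    {"delta_pos": [0,-4,3],"turn": 0,"fingers": 33},
    {"delta_pos": [0,-4,3],"turn": 0,"fingers": 34},
    {"delta_pos": [0,-4,3],"turn": 0,"fingers": 35},
    {"delta_pos": [0,-2,1],"turn": 0,"fingers": 36},
    {"delta_pos": [0,0,0],"turn": 0,"fingers": 36},
    {"delta_pos": [0,0,0],"turn": 0,"fingers": 36},
    {"delta_pos": [0,0,0],"turn": 0,"fingers": 36}
  ],
  "squeeze": 20
}}

```text
time: 20.17
tool_pos: [450.2, 341.7, 196.5]
orientation: [-1.982, -2.437, 0.0]
wrist_force: [-2.7, -1.5, 0.6]
grip_width: 36.0
grasp_force: 1.4
```

```bash
python3 -c "
from b import *
ballrows();tilt('t5.png')
go(504,353,238,.205)"
```

```text
scene 0.59 rows 163 178 cols 354 371
scene 0.21 rows 226 277 cols 382 415
side 0.55 rows 156 232 cols 205 250
side 0.47 rows 163 167 cols 201 209
side 0.21 rows 136 197 cols 175 261
scene ball [(array([405., 326.,  63.]), 0.61)]
side ball [(array([405., 343.,  76.]), 0.47), (array([507., 367., 137.]), 0.34)]
2 x,y,z,theta [68.82 -0.39 97.92  0.68] deg 38.9 err 0.418
t 20.77 tcp [450.1 341.7 196.3] yaw 0.205 tilt 0.0 F [-3.  -1.3  1.5] w 36.2 gf 1.8
delta tool [  0.1  55.1 -41.7] turn 0.0
```

View pics/t5.png

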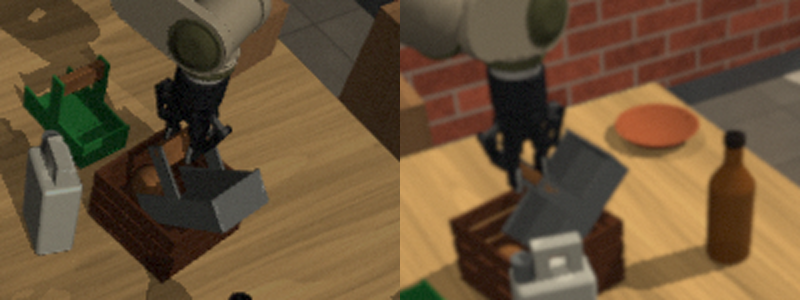

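The left crop shows the ball on the crate floor at (145,180), clear of the lip, with the caddy at about 39°. Holding for a bit over a second.

Call:
{"op": "drive_tool", "data": {
  "motion": [
    {"delta_pos": [0,0,0],"turn": 0,"fingers": 36},
    {"delta_pos": [0,0,0],"turn": 0,"fingers": 36},
    {"delta_pos": [0,0,0],"turn": 0,"fingers": 36},
    {"delta_pos": [0,0,0],"turn": 0,"fingers": 36},
    {"delta_pos": [0,0,0],"turn": 0,"fingers": 36},
    {"delta_pos": [0,0,0],"turn": 0,"fingers": 36},
    {"delta_pos": [0,0,0],"turn": 0,"fingers": 36},
    {"delta_pos": [0,0,0],"turn": 0,"fingers": 36},
    {"delta_pos": [0,0,0],"turn": 0,"fingers": 36},
    {"delta_pos": [0,0,0],"turn": 0,"fingers": 36},
    {"delta_pos": [0,0,0],"turn": 0,"fingers": 36},
    {"delta_pos": [0,0,0],"turn": 0,"fingers": 36}
  ]
}}

```text
time: 21.77
tool_pos: [450.2, 341.7, 196.4]
orientation: [-1.982, -2.437, -0.0]
wrist_force: [-3.8, -1.1, 3.0]
grip_width: 35.8
grasp_force: 2.1
```

Call:
{"op": "drive_tool", "data": {
  "motion": [
    {"delta_pos": [0,4,-3],"turn": 0,"fingers": 36},
    {"delta_pos": [0,4,-3],"turn": 0,"fingers": 35},
    {"delta_pos": [0,4,-3],"turn": 0,"fingers": 34},
    {"delta_pos": [0,4,-3],"turn": 0,"fingers": 33},
    {"delta_pos": [0,4,-3],"turn": 0,"fingers": 32},
    {"delta_pos": [0,4,-3],"turn": 0,"fingers": 31},
    {"delta_pos": [0,4,-3],"turn": 0,"fingers": 30},
    {"delta_pos": [0,4,-3],"turn": 0,"fingers": 29},
    {"delta_pos": [0,4,-3],"turn": 0,"fingers": 28},
    {"delta_pos": [0,4,-2],"turn": 0,"fingers": 27},
    {"delta_pos": [0,4,-2],"turn": 0,"fingers": 26},
    {"delta_pos": [0,4,-2],"turn": 0,"fingers": 25},
    {"delta_pos": [0,4,-2],"turn": 0,"fingers": 24},
    {"delta_pos": [0,4,-1],"turn": 0,"fingers": 23},
    {"delta_pos": [0,4,-1],"turn": 0,"fingers": 22},
    {"delta_pos": [0,4,-1],"turn": 0,"fingers": 21},
    {"delta_pos": [0,3,-1],"turn": 0,"fingers": 20},
    {"delta_pos": [0,0,0],"turn": 0,"fingers": 19},
    {"delta_pos": [0,0,0],"turn": 0,"fingers": 19}
  ],
  "squeeze": 25
}}

```text
time: 23.35
tool_pos: [515.8, 355.3, 235.2]
orientation: [-1.982, -2.437, 0.0]
wrist_force: [-0.1, 0.1, -0.8]
grip_width: 18.7
grasp_force: 0.1
```

```bash
python3 -c "
from b import *
tilt()
go(504,353,238,.205)"
```

```text
scene ball [(array([403., 314.,  50.]), 0.72)]
side ball [(array([407., 342.,  75.]), 0.63)]
2 x,y,z,theta [ 6.5550e+01 -2.1000e-01  1.0629e+02  2.0000e-02] deg 1.4 err 0.277
t 23.75 tcp [515.7 355.4 235.3] yaw 0.205 tilt 0.0 F [-0.8  1.   0.7] w 18.9 gf 0.1
delta tool [  0.1 -11.9  -2.7] turn 0.0
```

Nearly level. Now I'll close firmly to square the handle, then lift.

Call:
{"op": "drive_tool", "data": {
  "motion": [
    {"delta_pos": [0,0,0],"turn": 0,"fingers": 17},
    {"delta_pos": [0,0,0],"turn": 0,"fingers": 14},
    {"delta_pos": [0,0,0],"turn": 0,"fingers": 8},
    {"delta_pos": [0,0,0],"turn": 0,"fingers": 5},
    {"delta_pos": [0,0,0],"turn": 0,"fingers": 5},
    {"delta_pos": [0,0,-4],"turn": 0,"fingers": 5},
    {"delta_pos": [0,0,-8],"turn": 0,"fingers": 5},
    {"delta_pos": [0,0,-14],"turn": 0,"fingers": 5},
    {"delta_pos": [0,0,-18],"turn": 0,"fingers": 5},
    {"delta_pos": [0,0,-18],"turn": 0,"fingers": 5},
    {"delta_pos": [0,0,-14],"turn": 0,"fingers": 5},
    {"delta_pos": [0,0,-8],"turn": 0,"fingers": 5},
    {"delta_pos": [0,0,-5],"turn": 0,"fingers": 5},
    {"delta_pos": [0,0,0],"turn": 0,"fingers": 5}
  ],
  "squeeze": 60
}}

```text
time: 24.92
tool_pos: [515.7, 355.4, 324.8]
orientation: [1.982, 2.437, 0.0]
wrist_force: [0.4, -0.5, -3.8]
grip_width: 15.0
grasp_force: 58.6
```

```bash
python3 -c "
from b import *
go(600,0,326,-.28)"
```

```text
t 24.92 tcp [515.7 355.4 324.8] yaw 0.205 tilt 0.0 F [ 0.4 -0.5 -3.8] w 15.0 gf 58.6
delta tool [-365.1   10.2   -1.2] turn 0.485
```

Call:
{"op": "drive_tool", "data": {
  "motion": [
    {"delta_pos": [-6,4,0],"turn": 0,"fingers": 5},
    {"delta_pos": [-12,4,0],"turn": 0,"fingers": 5},
    {"delta_pos": [-18,2,0],"turn": 0,"fingers": 5},
    {"delta_pos": [-24,0,0],"turn": 0,"fingers": 5},
    {"delta_pos": [-24,0,0],"turn": 0,"fingers": 5},
    {"delta_pos": [-24,0,0],"turn": 0,"fingers": 5},
    {"delta_pos": [-24,0,0],"turn": 0,"fingers": 5},
    {"delta_pos": [-24,0,0],"turn": 0,"fingers": 5},
    {"delta_pos": [-24,0,0],"turn": 0,"fingers": 5},
    {"delta_pos": [-24,0,0],"turn": 0,"fingers": 5},
    {"delta_pos": [-24,0,0],"turn": 0,"fingers": 5},
    {"delta_pos": [-24,0,0],"turn": 0,"fingers": 5},
    {"delta_pos": [-24,0,0],"turn": 0,"fingers": 5},
    {"delta_pos": [-24,0,0],"turn": 0,"fingers": 5},
    {"delta_pos": [-24,0,0],"turn": 0,"fingers": 5},
    {"delta_pos": [-18,0,0],"turn": 0,"fingers": 5},
    {"delta_pos": [-12,0,0],"turn": 0,"fingers": 5},
    {"delta_pos": [-8,0,0],"turn": 0,"fingers": 5},
    {"delta_pos": [-3,0,0],"turn": 0,"fingers": 5}
  ]
}}

```text
time: 26.5
tool_pos: [600.0, -1.3, 323.8]
orientation: [-1.984, -2.435, 0.001]
wrist_force: [-0.9, -0.3, -3.8]
grip_width: 15.2
grasp_force: 58.6
```

Call:
{"op": "drive_tool", "data": {
  "motion": [
    {"delta_pos": [0,0,0],"turn": 0.05,"fingers": 5},
    {"delta_pos": [0,0,0],"turn": 0.1,"fingers": 5},
    {"delta_pos": [0,0,0],"turn": 0.1,"fingers": 5},
    {"delta_pos": [0,0,0],"turn": 0.1,"fingers": 5},
    {"delta_pos": [0,0,0],"turn": 0.085,"fingers": 5},
    {"delta_pos": [0,0,0],"turn": 0.05,"fingers": 5},
    {"delta_pos": [0,0,0],"turn": 0,"fingers": 5}
  ]
}}

```text
time: 27.08
tool_pos: [599.7, 0.8, 324.2]
orientation: [-2.51, -1.889, 0.0]
wrist_force: [-0.0, -0.6, -3.9]
grip_width: 15.5
grasp_force: 58.6
```

```bash
python3 -c "
from b import *
go(467.4,-383,326,-.28)"
```

```text
t 27.08 tcp [599.7   0.8 324.2] yaw -0.281 tilt 0.0 F [-0.  -0.6 -3.9] w 15.5 gf 58.6
delta tool [-405.5  -20.9   -1.8] turn -0.001
```

Call:
{"op": "drive_tool", "data": {
  "motion": [
    {"delta_pos": [-6,0,0],"turn": 0,"fingers": 5},
    {"delta_pos": [-12,0,0],"turn": 0,"fingers": 5},
    {"delta_pos": [-18,0,0],"turn": 0,"fingers": 5},
    {"delta_pos": [-24,-1.5,0],"turn": 0,"fingers": 5},
    {"delta_pos": [-24,-1.5,0],"turn": 0,"fingers": 5},
    {"delta_pos": [-24,-1.5,0],"turn": 0,"fingers": 5},
    {"delta_pos": [-24,-1.5,0],"turn": 0,"fingers": 5},
    {"delta_pos": [-24,-1.5,0],"turn": 0,"fingers": 5},
    {"delta_pos": [-24,-1.5,0],"turn": 0,"fingers": 5},
    {"delta_pos": [-24,-1.5,0],"turn": 0,"fingers": 5},
    {"delta_pos": [-24,-1.5,0],"turn": 0,"fingers": 5},
    {"delta_pos": [-24,-1.5,0],"turn": 0,"fingers": 5},
    {"delta_pos": [-24,-1.5,0],"turn": 0,"fingers": 5},
    {"delta_pos": [-24,-1.5,0],"turn": 0,"fingers": 5},
    {"delta_pos": [-24,-1.5,0],"turn": 0,"fingers": 5},
    {"delta_pos": [-24,-1.5,0],"turn": 0,"fingers": 5},
    {"delta_pos": [-24,-1.5,0],"turn": 0,"fingers": 5},
    {"delta_pos": [-18,0,0],"turn": 0,"fingers": 5},
    {"delta_pos": [-10,0,0],"turn": 0,"fingers": 5},
    {"delta_pos": [-5,0,0],"turn": 0,"fingers": 5}
  ]
}}

```text
time: 28.75
tool_pos: [466.8, -385.0, 324.1]
orientation: [-2.51, -1.888, 0.0]
wrist_force: [0.3, 0.8, -3.2]
grip_width: 15.0
grasp_force: 58.6
```

Call:
{"op": "drive_tool", "data": {
  "motion": [
    {"delta_pos": [0,0,8],"turn": 0,"fingers": 5},
    {"delta_pos": [0,0,16],"turn": 0,"fingers": 5},
    {"delta_pos": [0,0,20],"turn": 0,"fingers": 5},
    {"delta_pos": [0,0,20],"turn": 0,"fingers": 5},
    {"delta_pos": [0,0,20],"turn": 0,"fingers": 5},
    {"delta_pos": [0,0,16],"turn": 0,"fingers": 5},
    {"delta_pos": [0,0,8],"turn": 0,"fingers": 5},
    {"delta_pos": [0,0,4],"turn": 0,"fingers": 5},
    {"delta_pos": [0,0,0],"turn": 0,"fingers": 5}
  ]
}}

```text
time: 29.5
tool_pos: [467.9, -382.8, 212.0]
orientation: [-2.508, -1.89, -0.0]
wrist_force: [0.9, -0.1, -3.2]
grip_width: 14.8
grasp_force: 58.7
```

```bash
python3 - <<'E'
from b import *
go(467.4,-383,140,-.28)
zz=bot.state()["tool_pos"][2]-126.5
w0=h.world;h.world=lambda p,B:w0([*p[:3],zz],B)
vw=[];fr=[]
for k in('scene','side'):
    c=capture(k);fr.append(c['frame']);m=pick(spotter,'caddy',c,(467,-383,-.28))
    if m is not None: vw.append((c,m)); r=fit('caddy',[(c,m)],(467,-383,-.28));print(k,r.x.round(3),round(r.fun,3))
if len(vw)==2: r=fit('caddy',vw,(467,-383,-.28));print(r.x.round(3),round(r.fun,3))
cv2.imwrite('pics/tr.png',np.hstack([cv2.resize(i[y:y+150,x:x+200],(400,300),interpolation=cv2.INTER_CUBIC) for i,(x,y) in zip(fr,[(70,190),(290,250)])]))
E
```

```text
t 29.5 tcp [ 467.9 -382.8  212. ] yaw -0.279 tilt 0.001 F [ 0.9 -0.1 -3.2] w 14.8 gf 58.7
delta tool [-0.4 -0.4 72. ] turn 0.001
scene [ 4.69831e+02 -3.82081e+02 -2.71000e-01] 0.145
side [ 4.68658e+02 -3.86838e+02 -2.84000e-01] 0.122
[ 4.70336e+02 -3.84158e+02 -2.69000e-01] 0.3
```

View pics/tr.png

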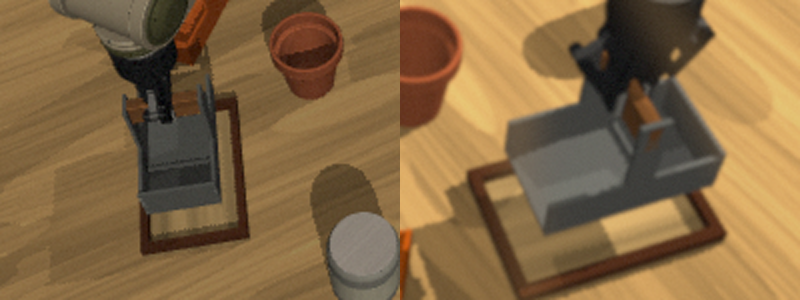

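The left crop shows the empty caddy level and centred over the tray. The fits agree with the tray pose to within about 3 mm, so I'll lower it.

Call:
{"op": "drive_tool", "data": {
  "motion": [
    {"delta_pos": [0,0,8],"turn": 0,"fingers": 5},
    {"delta_pos": [0,0,14],"turn": 0,"fingers": 5},
    {"delta_pos": [0,0,14],"turn": 0,"fingers": 5},
    {"delta_pos": [0,0,12],"turn": 0,"fingers": 5},
    {"delta_pos": [0,0,10],"turn": 0,"fingers": 5},
    {"delta_pos": [0,0,6],"turn": 0,"fingers": 5},
    {"delta_pos": [0,0,4],"turn": 0,"fingers": 5},
    {"delta_pos": [0,0,3],"turn": 0,"fingers": 5},
    {"delta_pos": [0,0,2],"turn": 0,"fingers": 5},
    {"delta_pos": [0,0,2],"turn": 0,"fingers": 5},
    {"delta_pos": [0,0,0],"turn": 0,"fingers": 5}
  ]
}}

```text
time: 30.62
tool_pos: [467.8, -383.4, 137.3]
orientation: [2.51, 1.89, -0.0]
wrist_force: [-1.0, -0.8, -2.7]
grip_width: 15.4
grasp_force: 58.6
```

Call:
{"op": "drive_tool", "data": {
  "motion": [
    {"delta_pos": [0,0,1],"turn": 0,"fingers": 5},
    {"delta_pos": [0,0,1],"turn": 0,"fingers": 5},
    {"delta_pos": [0,0,1],"turn": 0,"fingers": 5},
    {"delta_pos": [0,0,0],"turn": 0,"fingers": 5}
  ]
}}

```text
time: 30.95
tool_pos: [468.0, -383.6, 134.9]
orientation: [2.509, 1.889, -0.0]
wrist_force: [0.9, -0.2, 0.6]
grip_width: 15.2
grasp_force: 59.3
```

Call:
{"op": "drive_tool", "data": {
  "motion": [
    {"delta_pos": [0,0,0.5],"turn": 0,"fingers": 5},
    {"delta_pos": [0,0,0],"turn": 0,"fingers": 17},
    {"delta_pos": [0,0,0],"turn": 0,"fingers": 20},
    {"delta_pos": [0,0,0],"turn": 0,"fingers": 30},
    {"delta_pos": [0,0,0],"turn": 0,"fingers": 45},
    {"delta_pos": [0,0,0],"turn": 0,"fingers": 60},
    {"delta_pos": [0,0,0],"turn": 0,"fingers": 60},
    {"delta_pos": [0,0,-6],"turn": 0,"fingers": 60},
    {"delta_pos": [0,0,-14],"turn": 0,"fingers": 60},
    {"delta_pos": [0,0,-20],"turn": 0,"fingers": 60},
    {"delta_pos": [0,0,-25],"turn": 0,"fingers": 60},
    {"delta_pos": [0,0,-25],"turn": 0,"fingers": 60},
    {"delta_pos": [0,0,-25],"turn": 0,"fingers": 60},
    {"delta_pos": [0,0,-25],"turn": 0,"fingers": 60},
    {"delta_pos": [0,0,-15],"turn": 0,"fingers": 60},
    {"delta_pos": [0,0,-5],"turn": 0,"fingers": 60},
    {"delta_pos": [0,0,0],"turn": 0,"fingers": 60}
  ]
}}

```text
time: 32.37
tool_pos: [467.9, -383.5, 295.1]
orientation: [2.508, 1.888, 0.0]
wrist_force: [0.0, -0.3, -0.3]
grip_width: 59.7
grasp_force: 0.0
```

```bash
python3 - <<'E'
from b import *
go(467.4,-383,140,-.28)
w0=h.world;h.world=lambda p,B:w0([*p[:3],8],B)
for k in('scene','side'):
    c=capture(k);m=pick(spotter,'caddy',c,(467,-383,-.28))
    if m is not None: r=fit('caddy',[(c,m)],(467,-383,-.28));print(k,r.x.round(3),round(r.fun,3))
    print([np.round(d['point']) for d in spotter.look_for('ball',c)[:2]])
    for n in("jerrycan","pot","tin","flask"): print(n,[np.round(d["point"]).tolist() for d in spotter.look_for(n,c)][:1])
E
```

```text
t 32.37 tcp [ 467.9 -383.5  295.1] yaw -0.28 tilt 0.003 F [ 0.  -0.3 -0.3] w 59.7 gf 0.0
delta tool [  0.6  -0.9 155.1] turn 0.0
scene [ 4.70182e+02 -3.83210e+02 -2.79000e-01] 0.046
[array([416., 328.,  59.])]
jerrycan [[419.0, 145.0, 141.0]]
pot [[367.0, -164.0, 73.0]]
tin [[738.0, -226.0, 122.0]]
flask [[744.0, 227.0, 127.0]]
side [ 4.67609e+02 -3.86699e+02 -2.81000e-01] 0.018
[array([408., 341.,  73.])]
jerrycan [[378.0, 128.0, 121.0]]
pot [[389.0, -150.0, 82.0]]
tin [[684.0, -245.0, 34.0]]
flask [[508.0, 351.0, 66.0]]
```

```bash
python3 -c "
from bench import close_job
print(close_job())"
```

```text
the job is handed in; nothing more can be done
None
```

The job is handed in at about 32 s: the ball is in the crate and the empty caddy stands flat in the parking tray, released. The caddy was tipped twice, by hinging it on the crate rim to about 39°, because after the first hold the ball looked wedged between its lip and the crate wall.

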